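# Put the cork flask rings away on the storage post

### The job

Put the two loose cork flask rings away on the storage post: thread the larger ring onto the upright spindle first so that it lies flat on the foot, then thread the smaller ring so that it lies flat on top of the larger one. Let go of both.

Things in the scene. Friction and masses are not known exactly. Their poses are not given: they have to be found in the camera images.
- large_ring_center (a point): the larger cork flask ring: a flat round cork ring, outside diameter 66 mm, 20 mm high, with a round through bore of 28 mm (wall 19 mm). It lies flat on the bench, loose, about 30 g. The point is the ring's centre, in the middle of the bore, half-way up (10 mm above its underside); z is the bore's axis
- small_ring_center (a point): the smaller cork flask ring: outside diameter 46 mm, 20 mm high, round through bore of 28 mm (wall 9 mm). It lies flat on the bench, loose, about 30 g. The point is the ring's centre, in the middle of the bore, half-way up (10 mm above its underside); z is the bore's axis. (A cork disc of 56 mm without a hole that also lies about is not a ring and not wanted.)
- post_foot (a point): the storage post: a grey round foot of 84 mm diameter and 8 mm height, standing fixed on the bench, with an upright steel spindle of 10 mm diameter at its middle whose rounded tip is 54 mm above the foot's top (62 mm above the bench). The point lies on the spindle's axis at the height of the foot's top face; z is up along the spindle
Not all that is in view belongs to the job. What is shaped like the part that bears large_ring_center but black is not meant. What is shaped like the part that bears small_ring_center but turquoise is not meant.

How it is judged:
By the outcome, as a careful person would: the job done as asked, in the order asked, and still so for the second after the job is handed in, with the robot touching nothing.
It also fails if it takes over 64 s, if anything falls off the work surface, if the arm or the gripper's body presses on something with over 40 N, if the wrist force passes 120 N, or if a joint passes its speed limit or range.

### The arm

A 7-joint arm with a two-finger parallel gripper is mounted at the origin on the work surface; the furniture and walls round the work are solid. World frame = base frame: x ahead of the robot, y to its left, z up, the work surface at z = 0. Lengths are in m, angles in rad, forces in N, time in s.
With the tool pointing down it reaches from about 0.425 to 0.875 m from the base axis. Payload 4.7 kg.
Tool frame: the origin (TCP) lies midway between the tips of the shut fingers; the grasp point (between the pads) lies 19 mm behind it; z points along the fingers, y is the direction in which the jaws open and shut (so a half turn about z gives the same grasp; the last joint's range is limited). The gripper opens to 87 mm and grips with 3 to 60 N. Pads are 19 mm wide; open, the fingers measure 117 mm over their backs; the gripper's body (75 mm by 190 mm) begins 51 mm behind the grasp point.
Start: joints at [1.238, 0.321, -0.07, 1.45, 0.023, 1.371, -0.057], TCP at [0.221, -0.611, 0.223] pointing down, gripper open.
Joint ranges: [-2.86, 2.86], [-0.3, 2.09], [-1.38, 1.24], [0.06, 2.45], [-1.56, 4.7], [0.09, 2.05], [-2.69, 2.69]. Speed limits (rad/s): [2.57, 2.57, 3.14, 3.14, 3.14, 3.14, 3.14].

### API

Orientations are given as a rotation vector (axis times angle).
In Python, from bench import get_state, eyes, job gives the robot as it stands. The module is installed in compiled form; this text tells all that it offers.
- The arm moves only by the shell command python3 -m jog 'ROWS' [FORCE]. ROWS is JSON, a list that holds one entry, the list of rows, each a list of 5 numbers: the opening, from 0 (shut) to 1 (fully open), then the shift along the tool's x, y, z in units of 40 mm (1.0 is 40 mm), then the turn about the tool's z in units of 5 degrees (1.0 is 5 degrees). In form: [[[jaw, dx, dy, dz, turn], ...]]. A call has 1 to 10 rows; each row shifts and turns the commanded pose from where the row before left it, along the tool's axes as they then stand; what a row does not reach is not made up. A row lasts 1/8 s, in which the tool goes at most 62.5 mm and 10.7 degrees, less where a joint would pass 70% of its speed; a pose out of reach is approached as far as the arm can. A call is refused whole if a number of a shift passes 1 or a number of a turn 1, either way. A call with a gripper value outside its range is refused whole. The fingers move at their own pace and stop on an object; FORCE is the grip in N (left out, the last holds). Time passes only in rows, so rows that do not move let the fingers close. It gives the time, the measured TCP pose, the force and the opening at its end, in the units of the state.
- get_state(): the state, without advancing time (a new reading comes with each control period).
- eyes.get_image(name): name is "side" or "top"; returns (picture, depth): 384x512x3 uint8, red, green, blue; 384x512 float32, m along the optical axis (not along the pixel's ray), 0 where there is no reading.
- eyes.camera_params(name): a dict with "camera_matrix" (3x3 intrinsics, pixels), "pose" (4x4, takes a point from camera to world coordinates). Camera axes: x right, y down, z forward; pixel columns grow to the right and rows downward; lengths in m; the calibration is good to about 2 mm. A picture is of the moment at which its call begins. camera_params takes no time and is no camera call.
- job.close_job(): hands the job in, once; it reports no verdict.
The state is a dict: "time": time; "joint_positions": joint angles; "qd": joint speeds; "joint_torque": joint torques, N m; "position": TCP position; "tool_rot": TCP orientation; "ft_force": force on the tool from outside, world axes, zero at the start; "torque": the same for the moment, N m; "grip_width": opening from 0.0 (shut) to 1.0 (fully open).
Only numpy, scipy, OpenCV 4.12 (cv2) and the standard library are available. Lean on these libraries where they do the work, as an engineer would, in place of code of your own. Each camera call takes 0.05 s, during which the arm holds its last target. There are 200 camera calls.

## Working session

There is one attempt and no reset: what is moved stays moved. The work goes in short steps, Python scripts to look and compute and a shell command to move; the robot and the scene stay as the last step left them, time stands still between calls to the robot, and variables do not carry over. Pictures are saved under pics/ and viewed, about 8 in all and at most 12, crops included, and the job is handed in when it is done.

```bash
mkdir -p pics
cat > h.py <<'E'
import numpy as np, cv2
from bench import get_state, eyes, job
from scipy.spatial.transform import Rotation as R
def grab(n,f=None):
    im,d=eyes.get_image(n)
    if f: cv2.imwrite('pics/'+f,cv2.cvtColor(im,cv2.COLOR_RGB2BGR))
    return im,d
def ray(n,uv,z):
    p=eyes.camera_params(n);K=p['camera_matrix'];T=np.array(p['pose'])
    d=T[:3,:3]@np.linalg.solve(np.array(K),[uv[0],uv[1],1]);o=T[:3,3]
    return o+d*(z-o[2])/d[2]
def proj(n,X):
    p=eyes.camera_params(n);T=np.linalg.inv(np.array(p['pose']))
    c=np.array(p['camera_matrix'])@(T[:3,:3]@np.array(X)+T[:3,3]);return c[:2]/c[2]
def world(n,d):
    p=eyes.camera_params(n);K=np.array(p['camera_matrix']);T=np.array(p['pose'])
    v,u=np.mgrid[:d.shape[0],:d.shape[1]]
    P=np.stack([(u-K[0,2])/K[0,0]*d,(v-K[1,2])/K[1,1]*d,d],-1)
    return P@T[:3,:3].T+T[:3,3]
E
python3 - <<'E'
from h import *
a,_=grab('top');b,_=grab('side')
cv2.imwrite('pics/t0.png',cv2.cvtColor(a,cv2.COLOR_RGB2BGR));cv2.imwrite('pics/s0.png',cv2.cvtColor(b,cv2.COLOR_RGB2BGR))
for n in('top','side'):
    p=eyes.camera_params(n);print(n,np.round(p['camera_matrix'],1).tolist(),np.round(p['pose'],3).tolist())
s=get_state();print(s['position'],s['tool_rot'],R.from_rotvec(s['tool_rot']).as_matrix().round(3).tolist(),s['ft_force'],s['grip_width'],s['time'])
E
```

```text
top [[398.0, 0.0, 251.3], [0.0, 398.0, 188.7], [0.0, 0.0, 1.0]] [[0.028, -0.99, 0.137, 0.328], [-0.999, -0.03, -0.012, 0.016], [0.016, -0.137, -0.99, 0.953], [0.0, 0.0, 0.0, 1.0]]
side [[399.5, 0.0, 262.2], [0.0, 399.5, 190.5], [0.0, 0.0, 1.0]] [[-0.992, -0.087, 0.09, 0.368], [-0.125, 0.678, -0.724, 0.705], [0.002, -0.73, -0.683, 0.684], [0.0, 0.0, 0.0, 1.0]]
[ 0.22071558 -0.61085924  0.22155957] [-3.09281750e+00 -5.41755398e-01  6.29170093e-04] [[0.94, 0.34, -0.001], [0.34, -0.94, 0.002], [-0.0, -0.002, -1.0]] [ 0.31919808 -0.37787209  0.09874909] 1.0002494001357305 0.1
```

View pics/t0.png

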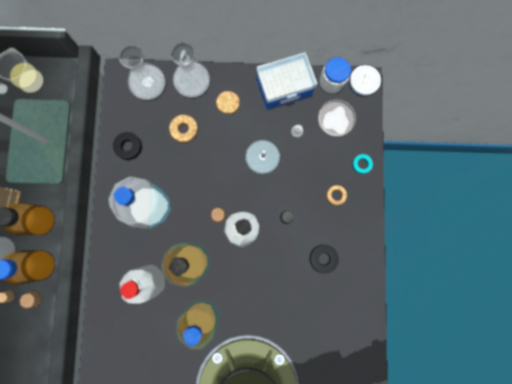

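View pics/s0.png

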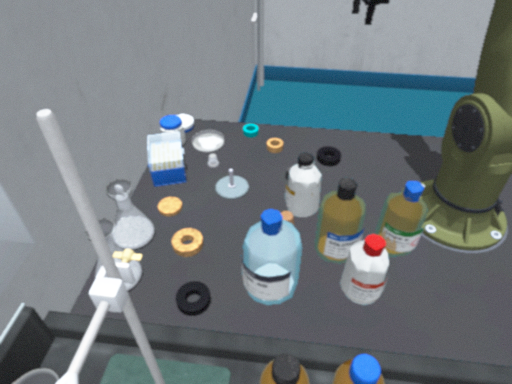

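Top view, things that could be confused:
- Large ring: the cork ring at (183,128). Look-alikes are the cork disc without a hole at (228,102) and the black rings at (127,146) and (323,259).
- Small ring: the cork ring at (337,195). Look-alikes are the turquoise ring at (363,163) and the cork stopper at (218,214).
- Post: grey foot at (263,157).

By the description I choose 183,128 and 337,195. Next I measure them and check in a crop.

```bash
cat > m.py <<'E'
from h import *
def rings(im,n):
    hsv=cv2.cvtColor(im,cv2.COLOR_RGB2HSV)
    m=cv2.inRange(hsv,(8,80,120),(25,255,255))
    c,hi=cv2.findContours(m,cv2.RETR_CCOMP,cv2.CHAIN_APPROX_NONE)
    out=[]
    for i,k in enumerate(c):
        if hi[0][i][3]<0 and cv2.contourArea(k)>60:
            e=cv2.fitEllipse(k); ch=hi[0][i][2]
            hole=None
            if ch>=0 and len(c[ch])>=5: hole=cv2.fitEllipse(c[ch])[0]
            out.append((e,hole))
    return out
if __name__=='__main__':
    for n in('top','side'):
        im,d=grab(n)
        W=world(n,d)
        for e,h in rings(im,n):
            u,v=map(int,e[0])
            if n=='side' and v>270: continue
            print(n,np.round(e[0],1),np.round(e[1],1),'out@z20',ray(n,e[0],.02).round(4),'@10',ray(n,e[0],.01).round(4),'hole',None if h is None else (np.round(h,1),ray(n,h,.02).round(4)))
        # post foot by depth
        u,v=(263,157) if n=='top' else (232,186)
        g=W[v-30:v+31,u-30:u+31];mm=(abs(g[...,2]-.008)<.004)
        print(n,'foot z centre',g[30,36].round(4),g[2,2].round(4))
        if n=='top':
            cv2.imwrite('pics/c1.png',cv2.resize(cv2.cvtColor(im[70:230,100:400],cv2.COLOR_RGB2BGR),None,fx=2.6,fy=2.6,interpolation=cv2.INTER_CUBIC))
        gray=cv2.cvtColor(im,cv2.COLOR_RGB2GRAY)[v-30:v+31,u-30:u+31]
        _,t=cv2.threshold(gray,0,255,cv2.THRESH_OTSU)
        c,_=cv2.findContours(t,cv2.RETR_EXTERNAL,cv2.CHAIN_APPROX_NONE);k=max(c,key=cv2.contourArea)
        e=cv2.fitEllipse(cv2.convexHull(k));p=np.array(e[0])+[u-30,v-30];print(n,'foot',p,e[1],ray(n,p,.008).round(4), ray(n,p,.004).round(4))
E
python3 m.py
```

```text
top [200.7 317.3] [25.6 30.3] out@z20 [0.1598 0.1104 0.02  ] @10 [0.158  0.1115 0.01  ] hole None
top [ 27.  300.2] [13.9 15. ] out@z20 [0.1874 0.5037 0.02  ] @10 [0.1859 0.509  0.01  ] hole None
top [ 16.9 267.2] [13.4 25.1] out@z20 [0.2597 0.5341 0.02  ] @10 [0.259  0.5397 0.01  ] hole None
top [ 38.3 265.1] [23.1 25.8] out@z20 [0.2657 0.4862 0.02  ] @10 [0.2651 0.4912 0.01  ] hole None
top [180.7 266.6] [27.3 35.1] out@z20 [0.2712 0.1616 0.02  ] @10 [0.2706 0.1631 0.01  ] hole None
top [191.6 261.5] [28.  32.3] out@z20 [0.2833 0.1371 0.02  ] @10 [0.2829 0.1384 0.01  ] hole None
top [ 38.3 220.2] [23.  25.1] out@z20 [0.3681 0.4966 0.02  ] @10 [0.3686 0.5018 0.01  ] hole None
top [217.5 214.4] [13.3 13.8] out@z20 [0.3935 0.0818 0.02  ] @10 [0.3943 0.0825 0.01  ] hole None
top [336.4 194.6] [19.3 19.8] out@z20 [ 0.4486 -0.1977  0.02  ] @10 [ 0.4499 -0.1999  0.01  ] hole (array([336.4, 194.8]), array([ 0.4483, -0.1976,  0.02  ]))
top [183. 128.] [26.8 27.7] out@z20 [0.5995 0.1732 0.02  ] @10 [0.6024 0.1748 0.01  ] hole (array([183., 128.]), array([0.5994, 0.173 , 0.02  ]))
top [227.5 
[... 538 characters left out ...]
87.5 215.6] [ 7.1 12.5] out@z20 [0.3872 0.0763 0.02  ] @10 [0.3875 0.0669 0.01  ] hole None
side [169.4 205.6] [18.7 24.2] out@z20 [0.6635 0.0793 0.02  ] @10 [0.6679 0.0699 0.01  ] hole None
side [404.7 207.5] [18.3 33.7] out@z20 [0.1184 0.0161 0.02  ] @10 [0.1147 0.0058 0.01  ] hole None
side [342.  209.2] [24.1 37. ] out@z20 [0.2635 0.04   0.02  ] @10 [0.262 0.03  0.01 ] hole None
side [274.5 144.5] [14.7 16.8] out@z20 [ 0.4444 -0.189   0.02  ] @10 [ 0.4456 -0.2025  0.01  ] hole None
side foot z centre [ 0.5184 -0.0195  0.0093] [ 6.324e-01 -1.306e-01 -6.000e-04]
side foot [231.64319611 186.34079552] (22.450347900390625, 32.67302322387695) [ 0.5342 -0.0176  0.008 ] [ 0.5352 -0.0219  0.004 ]
```

View pics/c1.png

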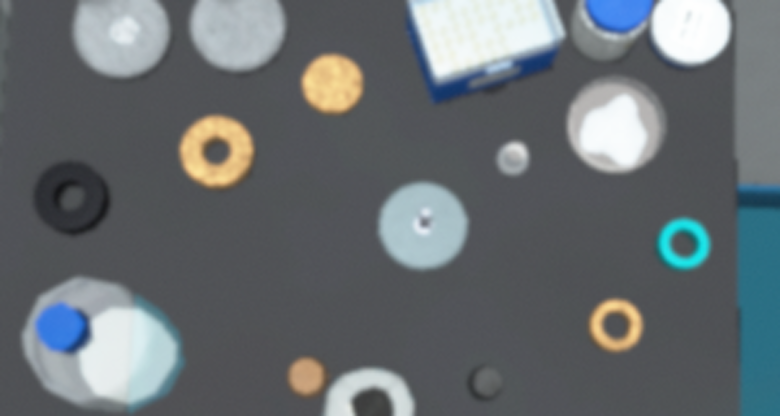

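The crop confirms it: cork rings with holes at (183,128) and (337,195), a holeless disc at (228,102), and the post at (263,157). I'll check heights along the path and turn the tool square to the world.

```bash
python3 - <<'E'
from h import *
im,d=grab('top');W=world('top',d)
for nm,(u,v,r) in dict(blue=(130,195,28),white=(240,228,18),amber=(180,265,22),red=(130,290,18),flask2=(188,65,22),tips=(287,80,28),cap=(340,72,18),small=(297,130,8),dish=(337,118,18)).items():
    g=W[max(v-r,0):v+r,u-r:u+r].reshape(-1,3);z=g[:,2];i=np.argsort(z)[-8];print(nm,g[i].round(3))
E
python3 -m jog '[[[1,0,0,0,1],[1,0,0,0,1],[1,0,0,0,1],[1,0,0,0,1],[1,0.47,-0.98,0,0],[1,0.47,-0.98,0,0],[1,0.47,-0.98,0,0],[1,0.47,-0.98,0,0],[1,0.47,-0.98,0,0],[1,0.47,-0.98,0,0]]]'
```

```text
blue [0.328 0.016 0.953]
white [0.354 0.022 0.154]
amber [0.297 0.136 0.194]
red [0.224 0.227 0.153]
flask2 [0.723 0.161 0.152]
tips [ 0.692 -0.109  0.083]
cap [ 0.759 -0.177  0.08 ]
small [ 0.602 -0.103  0.035]
dish [ 0.636 -0.156  0.017]
time: 1.5
position: [0.3347, -0.375, 0.2226]
tool_rot: [3.141, -0.003, 0.0]
ft_force: [-0.0, -0.4, 0.4]
grip_width: 1.001
```

```bash
python3 -m jog '[[[1,0.47,-0.98,0,0],[1,0.47,-0.98,0,0],[1,0.47,-0.98,0,0],[1,0.47,-0.98,0,0],[1,0.47,-0.98,0,0],[1,0.47,-0.98,0,0],[1,0.47,-0.98,0,0],[1,0.47,-0.98,0,0],[1,0.47,-0.98,0,0],[1,0.47,-0.98,0,0]]]' >/dev/null; python3 -m jog '[[[1,0.47,-0.98,0,0],[1,0.47,-0.98,0,0],[1,0.47,-0.98,0.5,0],[1,0.47,-0.98,0.5,0],[1,0,0,0.5,0],[1,0,0,0.5,0],[1,0,0,0,0]]]'
python3 - <<'E'
from h import *
grab('side','s1.png');grab('top','t1.png')
a=cv2.imread('pics/s1.png')[120:320,80:340];b=cv2.imread('pics/t1.png')[30:230,80:340]
cv2.imwrite('pics/c2.png',cv2.resize(np.vstack([a,b]),None,fx=1.5,fy=1.5,interpolation=cv2.INTER_CUBIC))
print(get_state()['joint_positions'])
E
```

```text
time: 3.62
position: [0.5975, 0.1694, 0.1405]
tool_rot: [3.139, -0.007, -0.005]
ft_force: [0.6, -0.2, 0.1]
grip_width: 0.999
[ 0.25110817  0.40028017 -0.71937196  1.60394322  0.27578772  1.24127874
 -2.09403126]
```

View pics/c2.png

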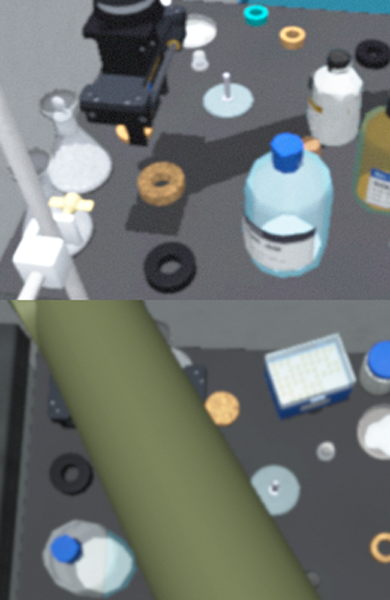

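Arm over the large ring, the jaws straddling it along y, nothing tall within the gripper's body. Descending.

```bash
python3 -m jog '[[[1,0,-0.12,0.8,0],[1,0,0,0.8,0],[1,0,0,0.8,0],[1,0,0,0.5,0],[1,0,0,0.4,0],[1,0,0,0,0]]]'
python3 -m jog '[[[0.5,0,0,0,0],[0.5,0,0,0,0],[0.5,0,0,0,0],[0.5,0,0,0,0],[0.5,0,0,0,0],[0.5,0,0,0,0],[0.5,0,0,0,0]]]' 15
```

```text
time: 4.47
position: [0.5983, 0.1763, 0.01]
tool_rot: [3.141, -0.004, -0.002]
ft_force: [-0.4, -0.5, 1.4]
grip_width: 1.0
time: 5.35
position: [0.5992, 0.1766, 0.0112]
tool_rot: [3.141, -0.004, 0.001]
ft_force: [-0.8, -1.2, 5.8]
grip_width: 0.737
```

```bash
python3 -m jog '[[[0.5,0,0,-0.2,0],[0.5,0,0,-0.5,0],[0.5,0,0,-0.8,0],[0.5,0,0,-1,0],[0.5,0,0,-0.5,0],[0.5,0,0,0,0]]]' 15
python3 - <<'E'
from h import *
grab('side','s2.png');a=cv2.imread('pics/s2.png')[60:300,80:340]
cv2.imwrite('pics/c3.png',cv2.resize(a,None,fx=2.3,fy=2.3,interpolation=cv2.INTER_CUBIC))
E
```

```text
time: 6.1
position: [0.5997, 0.177, 0.1324]
tool_rot: [-3.141, 0.004, -0.005]
ft_force: [0.4, -0.7, -0.3]
grip_width: 0.735
```

View pics/c3.png

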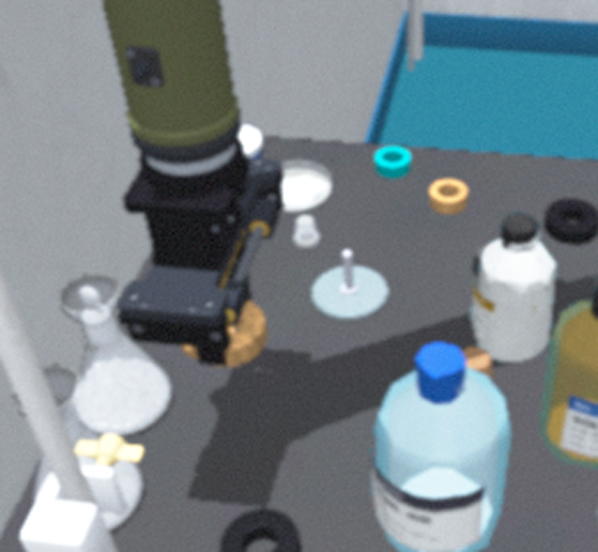

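The ring is held, about 64 mm across the jaws. Moving above the post.

```bash
python3 -m jog '[[[0.5,-0.22,0.7,0,0],[0.5,-0.22,0.7,0,0],[0.5,-0.22,0.7,0,0],[0.5,-0.22,0.7,0,0],[0.5,-0.22,0.7,0,0],[0.5,-0.22,0.7,0,0],[0.5,-0.22,0.7,0,0],[0.5,0,0,0,0],[0.5,0,0,0,0]]]' 15
python3 - <<'E'
from h import *
grab('side','s3.png');a=cv2.imread('pics/s3.png')[60:260,130:390]
im,d=grab('top','t3.png');b=cv2.imread('pics/t3.png')[60:260,150:410]
cv2.imwrite('pics/c4.png',cv2.resize(np.hstack([a,b]),None,fx=1.53,fy=1.53,interpolation=cv2.INTER_CUBIC))
im=cv2.cvtColor(cv2.imread('pics/s3.png'),cv2.COLOR_BGR2RGB)
im2,d=grab('side');W=world('side',d)
m=cv2.inRange(cv2.cvtColor(im2,cv2.COLOR_RGB2HSV),(8,70,70),(25,255,255))>0
s=(W[...,2]>.08)&(W[...,2]<.17)&m&(abs(W[...,0]-.537)<.06)&(abs(W[...,1]+.02)<.06)
P=W[s];print(len(P),P.min(0).round(3),P.max(0).round(3),np.percentile(P,[2,50,98],axis=0).round(3))
v,u=np.nonzero(s);print(u.min(),u.max(),v.min(),v.max())
E
```

```text
time: 7.28
position: [0.536, -0.0185, 0.1294]
tool_rot: [-3.141, 0.003, 0.003]
ft_force: [-0.4, -0.2, -0.2]
grip_width: 0.742
256 [ 0.502 -0.042  0.118] [0.562 0.026 0.164] [[ 0.503 -0.036  0.121]
 [ 0.519  0.002  0.137]
 [ 0.56   0.024  0.156]]
216 243 139 159
```

View pics/c4.png

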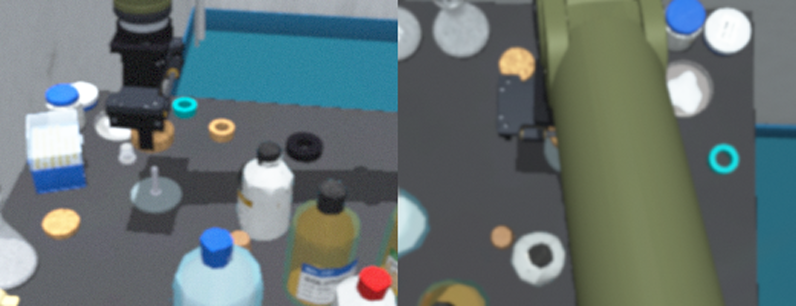

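Side view: the ring, at crop (153,135), is in line with the spindle at (155,175), and its underside is about 11 mm below the TCP. Threading in two stages, watching the force.

```bash
python3 -m jog '[[[0.5,0,0,0.5,0],[0.5,0,0,0.5,0],[0.5,0,0,0.5,0],[0.5,0,0,0.3,0],[0.5,0,0,0,0]]]' 15;  python3 -m jog '[[[0.5,0,0,0.3,0],[0.5,0,0,0.3,0],[0.5,0,0,0.2,0],[0.5,0,0,0,0]]]' 15
```

```text
time: 8.05
position: [0.5359, -0.0189, 0.0575]
tool_rot: [-3.141, 0.003, 0.003]
ft_force: [-0.2, -0.5, 0.2]
grip_width: 0.74
time: 8.55
position: [0.536, -0.0192, 0.0257]
tool_rot: [-3.141, 0.003, 0.003]
ft_force: [0.7, 0.1, 0.3]
grip_width: 0.742
```

```bash
python3 -m jog '[[[0.5,0,0,0.08,0],[0.5,0,0,0.06,0],[0.5,0,0,0,0]]]' 15;  python3 -m jog '[[[1,0,0,0,0],[1,0,0,0,0],[1,0,0,0,0],[1,0,0,0,0],[1,0,0,-0.5,0],[1,0,0,-1,0],[1,0,0,-1,0],[1,0,0,-1,0]]]'; python3 -m jog '[[[1,-0.33,0.8,0,0],[1,-0.33,0.8,0,0],[1,-0.33,0.8,0,0],[1,-0.33,0.8,0,0],[1,-0.33,0.8,0,0],[1,-0.33,0.8,0,0],[1,0,0,0,0],[1,0,0,0,0]]]'
python3 - <<'E'
from h import *
from m import rings
grab('side','s4.png');a=cv2.imread('pics/s4.png')[90:250,150:350]
cv2.imwrite('pics/c5.png',cv2.resize(a,None,fx=3,fy=3,interpolation=cv2.INTER_CUBIC))
for n in('side','top'):
  im,d=grab(n);W=world(n,d)
  for e,h in rings(im,n):
    X=ray(n,e[0],.02)
    if .42<X[0]<.58 and -.25<X[1]<.05: print(n,e[0],e[1],'z20',X.round(4),'z28',ray(n,e[0],.028).round(4),'hole',h)
E
```

```text
time: 8.93
position: [0.5366, -0.0193, 0.0209]
tool_rot: [3.141, -0.004, -0.0]
ft_force: [-0.8, -0.8, 0.5]
grip_width: 0.735
time: 9.93
position: [0.5369, -0.019, 0.1638]
tool_rot: [3.141, -0.003, 0.003]
ft_force: [0.4, -0.5, 0.7]
grip_width: 0.999
time: 10.92
position: [0.4577, -0.2103, 0.162]
tool_rot: [3.141, -0.002, 0.002]
ft_force: [-0.4, 0.0, 0.1]
grip_width: 1.0
side (231.1623992919922, 182.45590209960938) (20.712017059326172, 25.924789428710938) z20 [ 0.535  -0.0187  0.02  ] z28 [ 0.533 -0.01   0.028] hole None
side (274.5, 144.72535705566406) (14.679037094116211, 15.416873931884766) z20 [ 0.4442 -0.188   0.02  ] z28 [ 0.4433 -0.1772  0.028 ] hole None
top (336.3799133300781, 197.2139892578125) (12.31643295288086, 17.14809226989746) z20 [ 0.4425 -0.1977  0.02  ] z28 [ 0.4415 -0.1958  0.028 ] hole None
top (261.6656188964844, 155.0623779296875) (25.311174392700195, 26.184730529785156) z20 [ 0.5388 -0.0182  0.02  ] z28 [ 0.537  -0.0179  0.028 ] hole (261.7906494140625, 155.02536010742188)
```

View pics/c5.png

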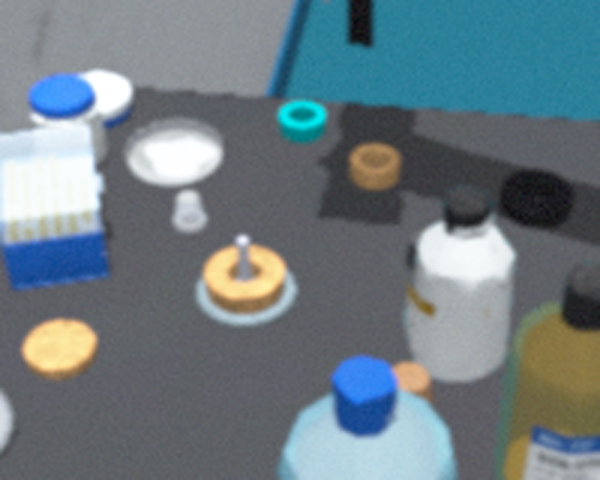

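The large ring lies flat on the foot round the spindle, at crop (243,280). Now down to the small ring.

```bash
python3 -m jog '[[[1,-0.27,-0.31,0.5,0],[1,0,0,0.8,0],[1,0,0,0.8,0],[1,0,0,0.8,0],[1,0,0,0.5,0],[1,0,0,0.35,0],[1,0,0,0,0]]]'; python3 -m jog '[[[0.3,0,0,0,0],[0.3,0,0,0,0],[0.3,0,0,0,0],[0.3,0,0,0,0],[0.3,0,0,0,0],[0.3,0,0,0,0],[0.3,0,0,0,0],[0.3,0,0,0,0],[0.3,0,0,0,0]]]' 15
```

```text
time: 11.95
position: [0.4459, -0.1978, 0.0103]
tool_rot: [-3.141, 0.002, 0.002]
ft_force: [-0.1, -0.3, 0.3]
grip_width: 0.998
time: 13.08
position: [0.4463, -0.1988, 0.0111]
tool_rot: [3.141, -0.004, 0.0]
ft_force: [-0.4, -0.2, 2.2]
grip_width: 0.524
```

```bash
python3 -m jog '[[[0.3,0,0,-0.2,0],[0.3,0,0,-0.5,0],[0.3,0,0,-0.8,0],[0.3,0,0,-1,0],[0.3,0,0,-0.5,0],[0.3,0,0,0,0]]]' 15; python3 -m jog '[[[0.3,0.37,-0.75,0,0],[0.3,0.37,-0.75,0,0],[0.3,0.37,-0.75,0,0],[0.3,0.37,-0.75,0,0],[0.3,0.37,-0.75,0,0],[0.3,0.37,-0.75,0,0],[0.3,0,0,0,0],[0.3,0,0,0,0]]]' 15
python3 - <<'E'
from h import *
im2,d=grab('side','s5.png');W=world('side',d)
a=cv2.imread('pics/s5.png')[90:230,150:330]
cv2.imwrite('pics/c6.png',cv2.resize(a,None,fx=3.3,fy=3.3,interpolation=cv2.INTER_CUBIC))
m=cv2.inRange(cv2.cvtColor(im2,cv2.COLOR_RGB2HSV),(8,70,70),(25,255,255))>0
s=(W[...,2]>.08)&(W[...,2]<.17)&m&(abs(W[...,0]-.537)<.06)&(abs(W[...,1]+.02)<.06)
P=W[s];print(len(P),np.percentile(P,[0,2,50,98],axis=0).round(3))
print(proj('side',[.536,-.019,.062]))
E
```

```text
time: 13.82
position: [0.4474, -0.1991, 0.1327]
tool_rot: [3.139, -0.004, 0.005]
ft_force: [-0.1, 0.3, -0.1]
grip_width: 0.522
time: 14.82
position: [0.5345, -0.0194, 0.1297]
tool_rot: [3.141, -0.004, -0.004]
ft_force: [-0.5, -0.9, -0.3]
grip_width: 0.53
97 [[ 0.51  -0.033  0.12 ]
 [ 0.51  -0.031  0.12 ]
 [ 0.521 -0.003  0.135]
 [ 0.551  0.013  0.153]]
[229.90169913 169.40298098]
```

View pics/c6.png

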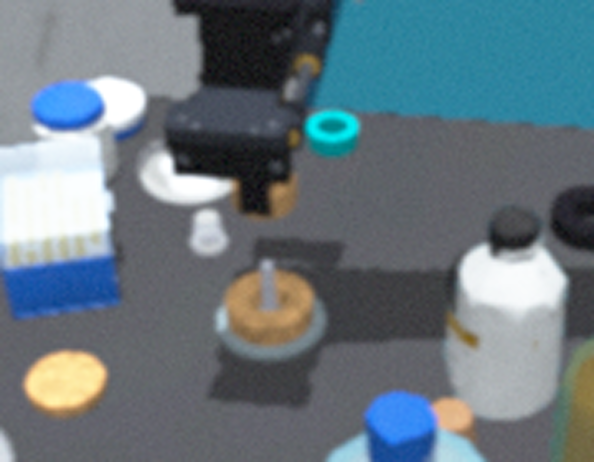

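The held ring, at crop (265,195), lines up with the spindle at (267,275). Threading.

```bash
python3 -m jog '[[[0.3,0.03,0,0.5,0],[0.3,0,0,0.5,0],[0.3,0,0,0.5,0],[0.3,0,0,0.2,0],[0.3,0,0,0,0]]]' 15;  python3 -m jog '[[[0.3,0,0,0.3,0],[0.3,0,0,0.2,0],[0.3,0,0,0.05,0],[0.3,0,0,0,0],[0.3,0,0,0,0]]]' 15
```

```text
time: 15.5
position: [0.5361, -0.0187, 0.062]
tool_rot: [-3.141, 0.003, 0.002]
ft_force: [-0.6, -0.2, -0.4]
grip_width: 0.522
time: 16.12
position: [0.537, -0.0188, 0.0412]
tool_rot: [3.141, -0.003, 0.001]
ft_force: [-0.2, 0.7, -0.1]
grip_width: 0.524
```

Underside about 2 mm above the large ring. I'll lower it slightly, release, retreat up and aside, and look.

```bash
python3 -m jog '[[[0.3,0,0,0.04,0],[0.3,0,0,0,0],[1,0,0,0,0],[1,0,0,0,0],[1,0,0,0,0],[1,0,0,0,0],[1,0,0,-0.4,0],[1,0,0,-0.8,0],[1,0,0,-1,0],[1,0,0,-1,0]]]'; python3 -m jog '[[[1,-0.33,0.8,0,0],[1,-0.33,0.8,0,0],[1,-0.33,0.8,0,0],[1,-0.33,0.8,0,0],[1,-0.33,0.8,0,0],[1,-0.33,0.8,0,0],[1,0,0,0,0],[1,0,0,0,0]]]'
python3 - <<'E'
from h import *
im,d=grab('side','s6.png');grab('top','t6.png')
a=cv2.imread('pics/s6.png')[130:220,180:280];b=cv2.imread('pics/t6.png')[110:200,212:312]
cv2.imwrite('pics/c7.png',cv2.resize(np.hstack([a,b]),None,fx=4,fy=4,interpolation=cv2.INTER_CUBIC))
W=world('side',d);s=(np.hypot(W[...,0]-.535,W[...,1]+.019)<.035)&(W[...,2]>.02)
z=W[s][:,2];h,e=np.histogram(z,bins=np.arange(.02,.07,.004));print(dict(zip(e.round(3).tolist(),h.tolist())))
E
```

```text
time: 17.38
position: [0.5368, -0.0186, 0.1697]
tool_rot: [3.141, -0.003, 0.002]
ft_force: [-0.2, -0.2, 0.6]
grip_width: 0.998
time: 18.38
position: [0.4576, -0.2099, 0.1682]
tool_rot: [3.142, -0.002, 0.002]
ft_force: [1.0, 0.4, 1.1]
grip_width: 0.998
{0.02: 32, 0.024: 97, 0.028: 79, 0.032: 34, 0.036: 30, 0.04: 40, 0.044: 82, 0.048: 56, 0.052: 3, 0.056: 6, 0.06: 7, 0.064: 0}
```

View pics/c7.png

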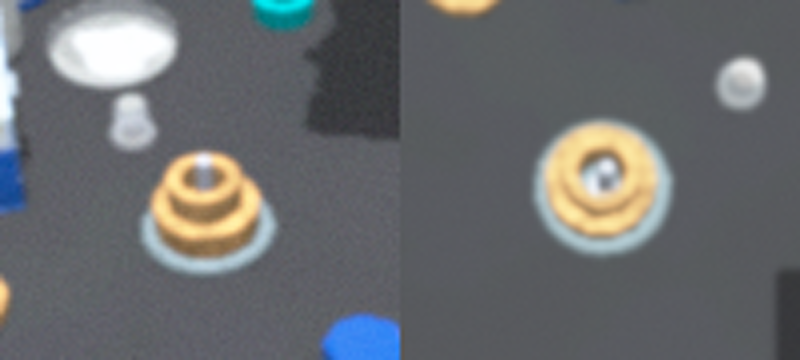

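The small ring lies flat on the large one, both round the spindle: side crop (205,200), top crop (602,178). The depth readings peak near 28 and 48 mm, as expected for the two top faces.

```bash
python3 -c "from bench import job; print(job.close_job())"
```

```text
the job is handed in; nothing more can be done
None
```

Both cork rings are on the storage post: the larger one flat on the foot, then the smaller one flat on top of it. I let go of both, moved the gripper clear and handed the job in at about 18.5 s of the 64 s allowed.

- **Final check:** both camera views show the rings stacked round the spindle. Depth readings cluster near 28 mm and 48 mm, where the two top faces should be.
- **Forces:** the highest wrist force printed at the end of a move was about 6 N, while closing on the large ring. The gripper ended about 0.2 m from the post, touching nothing.
- **Disagreements:** the two cameras differed by up to about 4 mm on positions. One depth reading of the held large ring's near edge was about 10 mm further out than expected. I took that as finger pixels, and the ring still went on without resistance.

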